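Switch on the bench power box behind its push-latch cover

ROBOT

A 6-joint arm with a two-finger parallel gripper is mounted at the origin on the work surface. World frame = base frame: x ahead of the robot, y to its left, z up, the work surface at z = 0. Lengths are in m, angles in rad, forces in N, time in s.
With the tool pointing down it reaches from about 0.325 to 1 m from the base axis. Payload 5.1 kg.
Tool frame: the origin (TCP) lies midway between the tips of the shut fingers; the grasp point (between the pads) lies 19 mm behind it; z points along the fingers, y is the line along which they close (so a half turn about z gives the same grasp; the last joint's range is limited). The gripper opens to 85 mm and grips with 20 to 120 N. Pads are 22 mm wide; open, the fingers measure 114 mm over their backs; the gripper's body (76 mm by 85 mm) begins 54 mm behind the grasp point. The pads swing forward as they close: fully open they stand 13 mm farther back than shut.
Start: joints at [1.129, 0.124, 1.65, -0, 1.367, -0.083], TCP at [0.228, 0.609, 0.231] pointing down, gripper open.
Joint ranges: [-2.61, 2.61], [-1.02, 2.33], [0.03, 2.71], [-1.35, 4.49], [0.32, 2.68], [-2.91, 2.91]. Speed limits (rad/s): [2.57, 2.57, 3.14, 3.14, 3.14, 3.14].

INTERFACE

Orientations are given as a rotation vector (axis times angle).
In Python, from cell import bot gives the robot as it stands.
- The arm moves only by the tool step_arm, never from a script. Its argument "deltas" is a list of rows, each a list of 6 numbers: the shift along the tool's x, y, z in m, then the turn, a rotation vector about the tool's x, y, z in rad. A call has 1 to 5 rows; each row is the pose to reach, as a shift and turn from the pose commanded when the call began, along the tool's axes at that moment; what a row does not reach only later rows make up. A row lasts 1/12 s, in which the tool goes at most 41.7 mm and 7.16 degrees, less where a joint would pass 70% of its speed; a pose out of reach is approached as far as the arm can. A call with a gripper value outside its range is refused whole. "gripper" is the opening, from 0 (shut) to 1 (fully open), set as the call begins (left out, the last holds). The fingers move at their own pace and stop on an object; the grip force is fixed at half the most. Time passes only in rows, so rows that repeat a pose let the fingers close. It gives the time, the measured TCP pose, the force, the opening and the grip force at its end, in the units of the state.
- bot.sense(): the state, without advancing time (a new reading comes with each control period).
- bot.read_camera(name): name is "scene" or "side" or "wrist"; returns a dict with "color" (384x512x3 uint8, red, green, blue), "intrinsics" (3x3 intrinsics, pixels), "distortion" ([k1, k2, p1, p2, k3] as OpenCV has them; the pictures are not rectified), "cam_to_world" (4x4, takes a point from camera to world coordinates). Camera axes: x right, y up, looking along -z (the intrinsics and any distortion apply to the point x, -y, -z); pixel columns grow to the right and rows downward; lengths in m; the calibration is good to about 2 mm. A picture is of the moment at which its call begins. There is no depth.
- bot.close_job(): hands the job in; it is judged then, once.
Trained networks look in a picture, given as the dict that the camera call returned (one of the last four; its "shot" number tells which), for a name from the list of things; names that differ only in an ending like _2 or _b are one class to them, and where a whole thing is asked for, a point or a joint stands for the part that bears it (a point fixed in the world has none). Each returns a list of dicts, best first, with "p" (0 to 1); they miss things now and then, are a little off and sometimes report something else, mostly with a low value. They report only what shows in the picture. A call takes as long as a camera call.
- bot.spot_in(picture, thing): "position" ([column, row] in pixels, amid what is visible of it).
The state is a dict: "clock": time; "joint_pos": joint angles; "qvel": joint speeds; "effort": joint torques, N m; "position": TCP position; "ee_rot": TCP orientation; "wrist_force": force on the tool from outside, world axes, zero at the start; "torque": the same for the moment, N m; "width": finger opening in m; "gripper_force": force on a finger pad.
Only numpy, scipy, OpenCV 4.12 (cv2) and the standard library are available. Lean on these libraries where they do the work, as an engineer would, in place of code of your own. Each camera call takes 0.05 s, during which the arm holds its last target. There are 200 camera calls.

TASK

Switch the bench power on: press the cover of the power box near its front edge so that it pops open, push the front end of the rocker switch inside down until it clicks over to ON, then press the cover down again until it latches shut. Use the fingertips only: do not pick up or shift any of the other things on the bench.

Things in the scene. Friction and masses are not known exactly. Their poses are not given: they have to be found in the camera images.
- powerbox: Low power box screwed to the bench: aluminium, 112 mm deep (x), 210 mm long (y), black end cheeks 66 mm high. Origin: centre of its underside, on the bench. Its -x side is the front (robot side), +x the hinge side. The front wall is 54 mm high, its inner face 92 mm in front of the hinge line. Inside, three 45 mm white modules at y = -50, 0, +50 mm: two sockets and a rocker switch, in any order.
- cover_hinge (a point): Middle of the cover's hinge line, at x = +42, y = 0, z = 63 mm in powerbox; the line runs along its y. The flat grey cover is 190 mm long (y), reaches 94 mm forward of this line, is 5 mm thick, its top 66 mm above the bench when shut. To shut it, come down on its sloping outer face 25 to 45 mm in front of this line, fold it flat (about 4 N), and press it home.
- cover_pad (a point): Ribbed thumb pad on top of the cover, mid-length, 82 mm in front of the hinge line; moves with the cover. Press here to pop it open: 5 N slowly (under 60 mm/s) takes it to its stop, 5.5 mm below flat; then let go and move up, out of its way: a spring swings the cover open in about 1 s.
- cover_edge (a point): Middle of the cover's front edge, top face, 94 mm from the hinge line; moves with the cover. Open, it is 55 mm in front of the hinge line and 140 mm above the bench; pushing straight down on this edge then tends to jam: push on the outer face nearer the hinge.
- cover (a joint): Cover angle, rad: 0 = latched shut, flat; 0.95 = fully open, front edge up. Push-push latch and opening spring. From shut: press to the stop at about -0.07 (at least -0.05) and let go: it opens. From open: fold it flat, press on to the same stop and let go: it stays at 0. A shorter press leaves it as it was; if it did not work, press again. Press slowly, 5 to 15 N.
- rocker_front (a point): Where to press the switch: over the front half of its white paddle (41 mm in y, 44 mm in x), 75 mm in front of the hinge line, 54 mm above the bench; fixed to the box. The paddle's face here is about 53 mm above the bench when off and 49 mm when on. A fingertip with the hand leaning 15 to 25 degrees to the front clears the open cover.
- rocker (a joint): angle of the rocker paddle, rad: 0 = off (front end up), 0.30 = on (front end down). It snaps over past 0.15 and stays; needs about 4 N at the front end.
- die: steel threaded die with a lock ring, upright, diameter 36 mm, 62 mm high; origin at its underside; stands in front of the box; leave alone
- driver: black screwdriver 170 mm long lying in front of the box; leave alone
- jar: clear jar with black cap, diameter 60 mm, 75 mm high; left of the box; leave alone
- oil_can: grey spray can with white cap, diameter 52 mm, 150 mm high; right of the box; leave alone
- parts_tray: grey open tray 80 x 120 x 30 mm behind the box; leave alone
- bushing: brass bushing, diameter 38 mm, 30 mm high; behind the box; leave alone
- wrench: steel wrench 150 mm long, lying left of the box towards the robot; leave alone

How it is judged:
By the outcome, as a careful person would: the job done as asked, in the order asked, and still so for the second after the job is handed in, with the robot touching nothing.
It also fails if it takes over 51 s, if anything falls off the work surface, if the arm or the gripper's body presses on something with over 40 N, if the wrist force passes 120 N, or if a joint passes its speed limit or range.

## Working session

There is one attempt and no reset: what is moved stays moved. The work goes in short steps, Python scripts to look and compute and a tool call to move; the robot and the scene stay as the last step left them, time stands still between calls to the robot, and variables do not carry over. Pictures are saved under pics/ and viewed, at most 10 in all, crops included, and the job is handed in when it is done.

Besides the shell and the picture viewer there is one more tool, called after "Request:" in YAML: its name, and indented under it one key for each argument. step_arm: Moves the arm, as the interface text tells. Its arguments: {"type":"object","properties":{"deltas":{"type":"array","items":{"type":"array","items":{"type":"number"}}},"gripper":{"type":"number"}},"required":["deltas"]}

```bash
mkdir -p pics; cat > h.py <<'E'
import numpy as np, cv2
from cell import bot
from scipy.spatial.transform import Rotation as R
def ray(p,uv):
    q=cv2.undistortPoints(np.array([[uv]],float),np.array(p["intrinsics"]),np.array(p["distortion"]))[0,0]
    T=np.array(p["cam_to_world"]); d=T[:3,:3]@np.array([q[0],-q[1],-1]); return T[:3,3],d
def atz(p,uv,z):
    o,d=ray(p,uv); return o+d*(z-o[2])/d[2]
def proj(p,X):
    T=np.array(p["cam_to_world"]); c=(np.atleast_2d(X)-T[:3,3])@T[:3,:3]; c=c*[1,-1,-1]
    return cv2.projectPoints(c,np.zeros(3),np.zeros(3),np.array(p["intrinsics"]),np.array(p["distortion"]))[0][:,0]
def save(p,n): cv2.imwrite(f"pics/{n}.png",cv2.cvtColor(p["color"],cv2.COLOR_RGB2BGR))
E
python3 - <<'E'
from h import *
ps=[]
for c in ["scene","side"]:
    p=bot.read_camera(c); ps.append(p["color"])
    print(c,np.array(p["cam_to_world"])[:3,3])
    for t,z in [("powerbox",.05),("cover_pad",.066),("cover_edge",.066),("cover_hinge",.063),("die",.03),("oil_can",.075),("jar",.04)]:
        for d in bot.spot_in(p,t)[:1]: print(t,d["p"],np.round(d["position"]),np.round(atz(p,d["position"],z),3))
cv2.imwrite("pics/a.png",cv2.cvtColor(ps[0],cv2.COLOR_RGB2BGR)); cv2.imwrite("pics/b.png",cv2.cvtColor(ps[1],cv2.COLOR_RGB2BGR))
s=bot.sense(); print(s["clock"],s["position"],s["ee_rot"],R.from_rotvec(s["ee_rot"]).as_matrix().round(3))
E
```

```text
scene [ 0.93787353 -0.57294501  0.82390757]
powerbox 0.93 [253. 237.] [ 0.601 -0.038  0.05 ]
cover_pad 0.71 [254. 226.] [ 0.596 -0.02   0.066]
cover_edge 0.55 [256. 227.] [ 0.599 -0.021  0.066]
cover_hinge 0.69 [252. 239.] [ 0.609 -0.052  0.063]
die 0.77 [256. 189.] [0.519 0.113 0.03 ]
oil_can 0.6 [174. 265.] [ 0.512 -0.201  0.075]
jar 0.72 [332. 210.] [0.721 0.137 0.04 ]
side [ 0.08164726 -0.49292024  0.64105245]
powerbox 0.59 [308. 215.] [ 0.578 -0.042  0.05 ]
cover_pad 0.92 [306. 203.] [ 0.59  -0.024  0.066]
cover_edge 0.72 [306. 204.] [ 0.586 -0.026  0.066]
cover_hinge 0.88 [305. 217.] [ 0.559 -0.053  0.063]
die 0.62 [238. 194.] [0.522 0.123 0.03 ]
oil_can 0.7 [349. 264.] [ 0.525 -0.199  0.075]
jar 0.56 [299. 158.] [0.72  0.135 0.04 ]
0.8 [0.2282579  0.60860703 0.23136342] [-5.60523239e-01 -3.09118343e+00 -1.17535035e-04] [[-0.936  0.351  0.   ]
 [ 0.351  0.936  0.   ]
 [ 0.     0.    -1.   ]]
```

View pics/a.png

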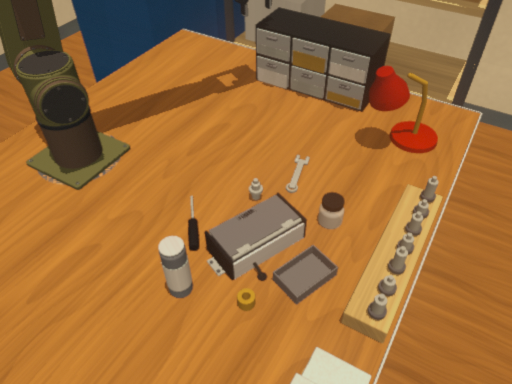

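View pics/b.png

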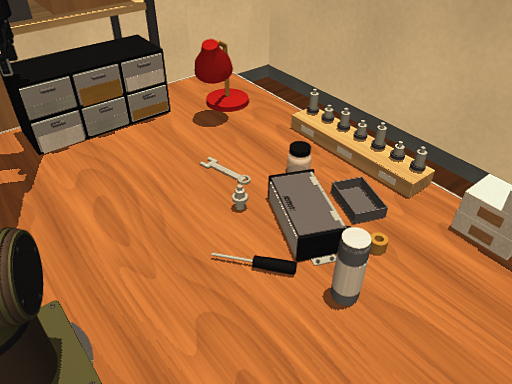

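The box is centred at about (253,237) in the scene view and (306,213) in the side view. The pad side faces the robot and the die stands in front. I'll zoom in for the corners.

```bash
python3 - <<'E'
import cv2,numpy as np
a=cv2.imread("pics/a.png")[185:285,190:320]; b=cv2.imread("pics/b.png")[160:275,255:355]
a=cv2.resize(a,None,fx=4,fy=4,interpolation=cv2.INTER_CUBIC);b=cv2.resize(b,None,fx=2.75,fy=2.75,interpolation=cv2.INTER_CUBIC)
c=np.zeros((400,800,3),np.uint8);c[:400,:520]=a;c[:b.shape[0],520:520+b.shape[1]]=b
cv2.imwrite("pics/c.png",c)
E
```

```text
(no output)
```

View pics/c.png

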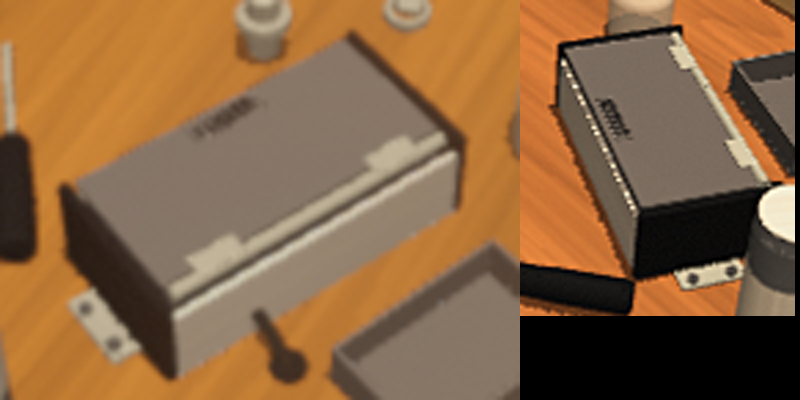

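The zoom shows the front edge on the left/top in the scene view, with cheek corners at about (205.5,232), (233,261), (306,220) and (277.5,194). The side-view corners are (269.5,176), (313.5,170), (297.5,235) and (350,226.5). I'll fit the box pose to these.

```bash
python3 - <<'E'
from h import *
from scipy.optimize import least_squares
P=[bot.read_camera("scene"),bot.read_camera("side")]
L=np.array([[-56,-105,66],[56,-105,66],[56,105,66],[-56,105,66]])/1000
O=[np.array([[205.5,231.8],[233,261.2],[305.8,220],[277.5,193.8]]),np.array([[297.5,235.3],[350.3,226.5],[313.5,170.2],[269.5,176.4]])]
def W(x,l): c,s=np.cos(x[2]),np.sin(x[2]); return l@np.array([[c,s,0],[-s,c,0],[0,0,1]])+[x[0],x[1],0]
f=lambda x:np.concatenate([(proj(p,W(x,L))-o).ravel() for p,o in zip(P,O)])
r=least_squares(f,[.6,-.04,0]); print(r.x,f(r.x).round(1))
x=r.x
print("pad",W(x,np.array([[-.040,0,.066]])),"hinge",W(x,np.array([[.042,0,.063]])))
for p,t in zip(P,"ab"): print(proj(p,W(x,np.array([[-.040,0,.066]]))))
E
```

```text
[ 0.59881633 -0.01488293 -0.41443048] [-1.6 -1.3 -1.5  2.8  2.7 -0.6  1.1 -2.4  0.1  2.6  1.5  1.1  0.3 -3.
 -2.1 -2.1]
pad [[0.56220249 0.00122382 0.066     ]] hinge [[ 0.63726085 -0.03179502  0.063     ]]
[[246.77520119 214.24252976]]
[[288.44943044 202.00454236]]
```

Request:
step_arm:
  deltas:
    - [-0.132,-0.113,0.005,0,0,0]
    - [-0.132,-0.113,0.005,0,0,0]
    - [-0.132,-0.113,0.005,0,0,0]
    - [-0.132,-0.113,0.005,0,0,0]
    - [-0.132,-0.113,0.005,0,0,0]
  gripper: 0

```text
clock: 1.32
position: [0.3142, 0.4523, 0.226]
ee_rot: [0.566, 3.089, -0.003]
wrist_force: [0.9, 0.7, 0.3]
width: 0.0254
gripper_force: 0.0
```

Request:
step_arm:
  deltas:
    - [-0.132,-0.113,0.005,0,0,0]
    - [-0.132,-0.113,0.005,0,0,0]
    - [-0.132,-0.113,0.005,0,0,0]
    - [-0.132,-0.113,0.005,0,0,0]
    - [-0.132,-0.113,0.005,0,0,0]

```text
clock: 1.73
position: [0.3982, 0.3003, 0.2214]
ee_rot: [0.568, 3.088, -0.002]
wrist_force: [0.7, 0.1, 0.2]
width: -0.0001
gripper_force: 0.0
```

Request:
step_arm:
  deltas:
    - [-0.132,-0.113,0.005,0,0,0]
    - [-0.132,-0.113,0.005,0,0,0]
    - [-0.132,-0.113,0.005,0,0,0]
    - [-0.132,-0.113,0.005,0,0,0]
    - [-0.132,-0.113,0.005,0,0,0]

```text
clock: 2.15
position: [0.4821, 0.1482, 0.2165]
ee_rot: [0.568, 3.088, -0.002]
wrist_force: [-0.5, 0.0, -0.3]
width: 0.0001
gripper_force: 0.0
```

Request:
step_arm:
  deltas:
    - [-0.1,-0.113,0.005,0,0,0.05]
    - [-0.1,-0.113,0.005,0,0,0.05]
    - [-0.1,-0.113,0.005,0,0,0.05]
    - [-0.1,-0.113,0.005,0,0,0.05]
    - [-0.1,-0.113,0.005,0,0,0.05]

```text
clock: 2.57
position: [0.5353, 0.0081, 0.2113]
ee_rot: [0.644, 3.074, -0.001]
wrist_force: [-0.6, 0.9, -0.2]
width: -0.0002
gripper_force: 0.0
```

```bash
python3 - <<'E'
from h import *
p=bot.read_camera("wrist"); save(p,"d"); s=bot.sense()
print(s["clock"],s["position"],s["wrist_force"],R.from_rotvec(s["ee_rot"]).as_matrix().round(3))
for t,z in [("powerbox",.06),("cover_pad",.066),("cover_edge",.066),("cover_hinge",.066)]:
  for d in bot.spot_in(p,t)[:1]: print(t,d["p"],np.round(d["position"]),np.round(atz(p,d["position"],z),4))
E
```

```text
2.6167 [0.53455903 0.01006279 0.21120469] [0.57200937 0.50620798 0.13749557] [[-0.916  0.401 -0.   ]
 [ 0.401  0.916  0.001]
 [ 0.001  0.    -1.   ]]
powerbox 0.94 [262. 222.] [ 0.5784 -0.0077  0.06  ]
cover_pad 0.91 [260. 228.] [ 0.5813 -0.0111  0.066 ]
cover_edge 0.73 [261. 228.] [ 0.5816 -0.0104  0.066 ]
cover_hinge 0.56 [263. 221.] [ 0.5759 -0.0053  0.066 ]
```

View pics/d.png

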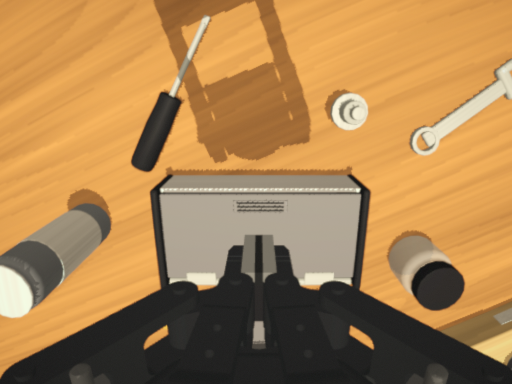

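The wrist view shows the box square with the hand, with the ribbed pad at (260,206). The cover's front corners are about (161,191) and (360,191), and the cheek top edges are at x≈152–166 and 360–369.

```bash
python3 - <<'E'
from h import *
p=bot.read_camera("wrist"); s=bot.sense(); Rm=R.from_rotvec(s["ee_rot"]).as_matrix()
print(s["position"])
for n,uv in dict(pad=(260,206),fl=(161,191),fr=(360,191),hl=(200,279),hr=(319,279)).items():
    w=atz(p,uv,.066); print(n,w.round(4),(Rm.T@(w-s["position"])).round(4))
E
```

```text
[0.53368385 0.01266221 0.21139398]
pad [0.559 0.003 0.066] [-0.0271  0.0012  0.1454]
fl [ 0.5087 -0.0763  0.066 ] [-0.0123 -0.0917  0.1454]
fr [0.5826 0.095  0.066 ] [-0.0124  0.095   0.1454]
hl [ 0.6075 -0.0846  0.066 ] [-0.1063 -0.0602  0.1454]
hr [0.6558 0.0272 0.066 ] [-0.1064  0.0617  0.1454]
```

Request:
step_arm:
  deltas:
    - [-0.027,0.001,0.03,0,0,0]
    - [-0.027,0.001,0.07,0,0,0]
    - [-0.027,0.001,0.105,0,0,0]
    - [-0.027,0.001,0.13,0,0,0]
    - [-0.027,0.001,0.135,0,0,0]

```text
clock: 3.28
position: [0.5549, 0.003, 0.0706]
ee_rot: [-0.633, -3.067, 0.001]
wrist_force: [-1.7, -0.2, -1.0]
width: -0.0002
gripper_force: 0.0
```

Request:
step_arm:
  deltas:
    - [0,0,0.002,0,0,0]
    - [0,0,0.004,0,0,0]
    - [0,0,0.006,0,0,0]
    - [0,0,0.008,0,0,0]
    - [0,0,0.01,0,0,0]

```text
clock: 3.7
position: [0.5605, 0.0014, 0.0682]
ee_rot: [0.637, 3.073, 0.001]
wrist_force: [0.0, -0.1, 0.8]
width: -0.0
gripper_force: 0.0
```

Request:
step_arm:
  deltas:
    - [0,0,0.001,0,0,0]
    - [0,0,0.002,0,0,0]
    - [0,0,0.003,0,0,0]
    - [0,0,0.004,0,0,0]
    - [0,0,0.005,0,0,0]

```text
clock: 4.12
position: [0.5597, 0.0013, 0.0617]
ee_rot: [0.637, 3.075, 0.0]
wrist_force: [0.4, 0.1, 1.4]
width: -0.0001
gripper_force: 0.7
```

Request:
step_arm:
  deltas:
    - [0,0,0.001,0,0,0]
    - [0,0,0.001,0,0,0]
    - [0,0,0.001,0,0,0]
    - [0,0,0.001,0,0,0]

```text
clock: 4.45
position: [0.5596, 0.0013, 0.0607]
ee_rot: [0.637, 3.075, 0.0]
wrist_force: [2.3, 1.0, 3.2]
width: -0.0001
gripper_force: 1.2
```

Request:
step_arm:
  deltas:
    - [0,0,0.001,0,0,0]
    - [0,0,0.002,0,0,0]
    - [0,0,0.002,0,0,0]
    - [0,0,0.002,0,0,0]

```text
clock: 4.78
position: [0.5598, 0.0013, 0.0602]
ee_rot: [0.637, 3.076, -0.0]
wrist_force: [-2.2, 0.5, 11.7]
width: 0.0004
gripper_force: 5.9
```

Request:
step_arm:
  deltas:
    - [0.005,0,-0.03,0,0,0]
    - [0.03,0,-0.06,0,0,0]
    - [0.05,0,-0.1,0,0,0]
    - [0.06,0,-0.13,0,0,0]
    - [0.06,0,-0.15,0,0,0]

```text
clock: 5.2
position: [0.5029, 0.0259, 0.2112]
ee_rot: [0.636, 3.075, 0.0]
wrist_force: [0.9, 0.2, 0.6]
width: -0.0002
gripper_force: 0.0
```

Request:
step_arm:
  deltas:
    - [0,0,0,0,0.1,0]
    - [0,0,0,0,0.2,0]
    - [0,0,0,0,0.3,0]
    - [0,0,0,0,0.4,0]
    - [0,0,0,0,0.4,0]

```text
clock: 5.62
position: [0.5043, 0.0243, 0.2055]
ee_rot: [-0.559, -2.683, -0.113]
wrist_force: [-1.2, 0.4, -0.2]
width: -0.0002
gripper_force: 0.0
```

```bash
python3 - <<'E'
from h import *
p=bot.read_camera("wrist"); s=bot.sense()
print(s["clock"],s["position"],s["wrist_force"],R.from_rotvec(s["ee_rot"]).as_matrix().round(3))
for d in bot.spot_in(p,"rocker_front")[:2]: print(d["p"],np.round(d["position"]),np.round(atz(p,d["position"],.053),4))
q=bot.read_camera("side")
for d in bot.spot_in(q,"rocker_front")[:2]: print(d["p"],np.round(d["position"]),np.round(atz(q,d["position"],.053),4))
a=p["color"]; b=cv2.resize(q["color"][140:280,240:370],None,fx=2.2,fy=2.2)
c=np.zeros((384,798,3),np.uint8); c[:,:512]=a; c[:308,512:]=b[:308,:286]
save(dict(color=c),"e")
E
```

```text
5.6667 [0.50389588 0.02464079 0.20593326] [ 0.21042931 -0.18361282 -0.24586789] [[-0.843  0.398 -0.361]
 [ 0.367  0.917  0.155]
 [ 0.393 -0.002 -0.92 ]]
0.55 [257. 335.] [ 0.5845 -0.0126  0.053 ]
0.78 [297. 210.] [ 0.5703 -0.0169  0.053 ]
```

View pics/e.png

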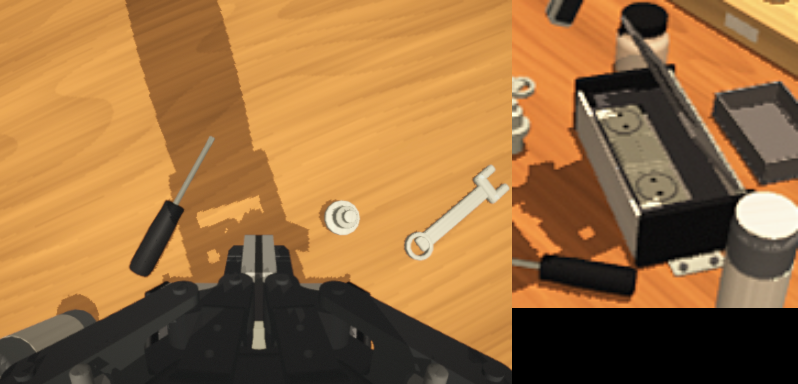

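The cover is open. In the side crop the sockets are at both ends, (625,120) and (657,187), so the rocker is the middle module. The hand leans the wrong way, so I'll turn it back.

Request:
step_arm:
  deltas:
    - [0,0,0,0,-0.12,0]
    - [0,0,0,0,-0.24,0]
    - [0,0,0,0,-0.36,0]
    - [0,0,0,0,-0.48,0]
    - [0,0,0,0,-0.6,0]

```text
clock: 6.23
position: [0.5041, 0.0255, 0.2102]
ee_rot: [0.595, 2.874, -0.06]
wrist_force: [-0.5, -0.2, -0.3]
width: 0.0001
gripper_force: 0.0
```

Request:
step_arm:
  deltas:
    - [0,0,0,0,-0.12,0]
    - [0,0,0,0,-0.21,0]
    - [0,0,0,0,-0.21,0]
    - [0,0,0,0,-0.21,0]

```text
clock: 6.57
position: [0.5028, 0.026, 0.2085]
ee_rot: [0.553, 2.681, -0.114]
wrist_force: [0.2, -1.1, -0.1]
width: -0.0001
gripper_force: 0.0
```

```bash
cat >> h.py <<'E'
B=np.array([[.916,.401,0],[-.401,.916,0],[0,0,1]])  # box axes in columns
H=np.array([.634,-.030,0])
def toolvec(s,front,y,z):
    "tool shift that brings TCP to front (mm before hinge), y, z (mm)"
    t=H+B@np.array([-front,y,z])/1000
    return R.from_rotvec(s["ee_rot"]).as_matrix().T@(t-s["position"])
E
python3 - <<'E'
from h import *
p=bot.read_camera("wrist"); s=bot.sense(); save(p,"f")
Rm=R.from_rotvec(s["ee_rot"]).as_matrix()
print(s["clock"],s["position"],Rm.round(3))
print("box coords",(B.T@(s["position"]-H)).round(4))
for d in bot.spot_in(p,"rocker_front")[:2]+bot.spot_in(p,"rocker")[:1]:
  w=atz(p,d["position"],.053); print(d["p"],np.round(d["position"]),w.round(4),(B.T@(w-H)).round(4))
for a in [(90,0,130),(69,0,75),(69,0,60)]: print(a,toolvec(s,*a).round(4))
E
```

```text
6.6167 [0.50387162 0.02561696 0.20923668] [[-0.842  0.397  0.366]
 [ 0.364  0.918 -0.158]
 [-0.399  0.001 -0.917]]
box coords [-0.1415 -0.0012  0.2092]
0.64 [255. 181.] [ 0.5747 -0.0087  0.053 ] [-0.0629 -0.0043  0.053 ]
0.76 [255. 179.] [ 0.5721 -0.0078  0.053 ] [-0.0656 -0.0045  0.053 ]
(90, 0, 130) [-0.0156  0.0009  0.0932]
(69, 0, 75) [-0.013   0.0008  0.152 ]
(69, 0, 60) [-0.007   0.0008  0.1658]
```

View pics/f.png

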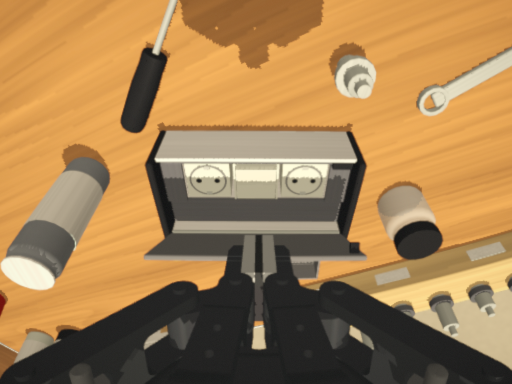

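The rocker is clearly the middle module at (255,180), between the sockets at (208,180) and (305,180). The open cover lies well behind the path.

Request:
step_arm:
  deltas:
    - [-0.004,0,0.03,0,0,0]
    - [-0.008,0,0.065,0,0,0]
    - [-0.015,0,0.1,0,0,0]
    - [-0.014,0,0.13,0,0,0]
    - [-0.012,0,0.15,0,0,0]

```text
clock: 7.13
position: [0.5699, -0.0042, 0.0727]
ee_rot: [0.559, 2.684, -0.117]
wrist_force: [-0.1, 0.4, 0.1]
width: -0.0
gripper_force: 0.0
```

Request:
step_arm:
  deltas:
    - [0,0,0,0,0,0]
    - [0,0,0,0,0,0]

```text
clock: 7.3
position: [0.569, -0.0036, 0.0743]
ee_rot: [0.558, 2.684, -0.117]
wrist_force: [0.4, -0.1, 0.6]
width: 0.0004
gripper_force: 0.0
```

```bash
python3 - <<'E'
from h import *
s=bot.sense(); Rm=R.from_rotvec(s["ee_rot"]).as_matrix()
print(s["clock"],s["wrist_force"],Rm.round(3)[:,2],"box",(B.T@(s["position"]-H)).round(4))
for a in [(69,-1,65),(69,-1,58),(69,-1,52)]: print(a,toolvec(s,*a).round(4))
p=bot.read_camera("side"); save(dict(color=cv2.resize(p["color"][130:270,240:370],None,fx=4,fy=4)),"g")
E
```

```text
7.3 [ 0.3676082  -0.08485454  0.55034113] [ 0.362 -0.159 -0.918] box [-0.0702 -0.0019  0.0743]
(69, -1, 65) [0.0026 0.0009 0.009 ]
(69, -1, 58) [0.0054 0.0009 0.0154]
(69, -1, 52) [0.0077 0.0009 0.0209]
```

View pics/g.png

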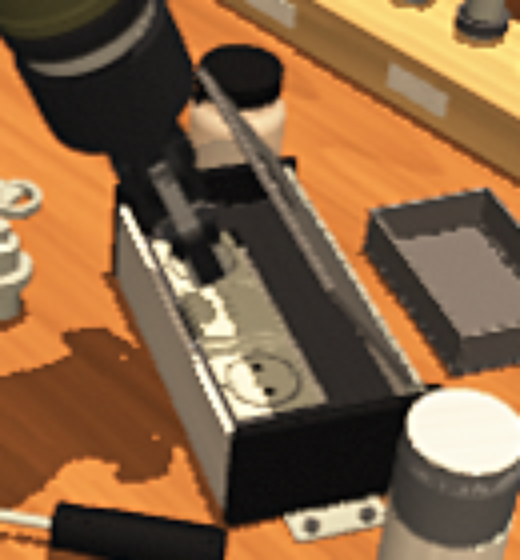

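The tip is over the front part of the middle module and clear of the cover. Pressing straight down.

Request:
step_arm:
  deltas:
    - [0.002,0,0.004,0,0,0]
    - [0.003,0,0.008,0,0,0]
    - [0.004,0,0.011,0,0,0]
    - [0.005,0,0.013,0,0,0]
    - [0.005,0,0.015,0,0,0]

```text
clock: 7.77
position: [0.5702, -0.0033, 0.0599]
ee_rot: [0.555, 2.68, -0.115]
wrist_force: [0.1, -0.2, 0.9]
width: 0.0001
gripper_force: 0.0
```

Request:
step_arm:
  deltas:
    - [0.0005,0,0.001,0,0,0]
    - [0.001,0,0.002,0,0,0]
    - [0.001,0,0.003,0,0,0]
    - [0.001,0,0.003,0,0,0]

```text
clock: 8.1
position: [0.5707, -0.0035, 0.0567]
ee_rot: [0.556, 2.681, -0.116]
wrist_force: [-0.3, -0.6, -0.5]
width: -0.0
gripper_force: 0.0
```

Request:
step_arm:
  deltas:
    - [0.0005,0,0.001,0,0,0]
    - [0.001,0,0.002,0,0,0]
    - [0.001,0,0.003,0,0,0]
    - [0.0015,0,0.004,0,0,0]
    - [0.0015,0,0.004,0,0,0]

```text
clock: 8.52
position: [0.5704, -0.0037, 0.0517]
ee_rot: [0.556, 2.682, -0.116]
wrist_force: [-0.9, 0.3, -0.2]
width: 0.0001
gripper_force: 0.0
```

Request:
step_arm:
  deltas:
    - [0.0005,0,0.001,0,0,0]
    - [0.001,0,0.002,0,0,0]
    - [0.001,0,0.002,0,0,0]
    - [0.001,0,0.002,0,0,0]

```text
clock: 8.85
position: [0.5708, -0.0037, 0.0507]
ee_rot: [0.556, 2.681, -0.116]
wrist_force: [-4.1, 1.5, 6.1]
width: 0.0001
gripper_force: 2.9
```

Request:
step_arm:
  deltas:
    - [0.0005,0,0.001,0,0,0]
    - [0.001,0,0.002,0,0,0]
    - [0.001,0,0.003,0,0,0]
    - [0.001,0,0.003,0,0,0]

```text
clock: 9.18
position: [0.5712, -0.0037, 0.05]
ee_rot: [0.557, 2.681, -0.117]
wrist_force: [-19.6, 3.7, 27.5]
width: -0.0002
gripper_force: 14.4
```

```bash
python3 - <<'E'
from h import *
s=bot.sense(); print(s["clock"],s["wrist_force"],"box",(B.T@(s["position"]-H)).round(4))
E
```

```text
9.1833 [-19.56762119   3.65416596  27.51351541] box [-0.0681 -0.0011  0.05  ]
```

Request:
step_arm:
  deltas:
    - [0,0,-0.03,0,0,0]
    - [0.02,0,-0.07,0,0,0]
    - [0.03,0,-0.11,0,0,0]
    - [0.03,0,-0.14,0,0,0]
    - [0.03,0,-0.16,0,0,0]

```text
clock: 9.6
position: [0.4869, 0.0333, 0.1851]
ee_rot: [0.554, 2.677, -0.114]
wrist_force: [0.0, -0.0, 0.1]
width: 0.0001
gripper_force: 0.0
```

```bash
python3 - <<'E'
from h import *
s=bot.sense(); print(s["clock"],s["wrist_force"],"box",(B.T@(s["position"]-H)).round(4),R.from_rotvec(s["ee_rot"]).as_matrix().round(3))
p=bot.read_camera("wrist");q=bot.read_camera("side")
a=cv2.resize(p["color"][110:260,150:370],None,fx=1.8,fy=1.8,interpolation=cv2.INTER_CUBIC);b=cv2.resize(q["color"][140:260,250:350],None,fx=4,fy=4,interpolation=cv2.INTER_CUBIC)
c=np.zeros((480,800,3),np.uint8); c[:a.shape[0],:a.shape[1]]=a; c[:,400:]=b; save(dict(color=c),"h")
E
```

```text
9.6 [ 0.03479911 -0.03891158  0.07534862] box [-0.1601 -0.001   0.1851] [[-0.84   0.397  0.37 ]
 [ 0.364  0.918 -0.158]
 [-0.402  0.002 -0.916]]
```

View pics/h.png

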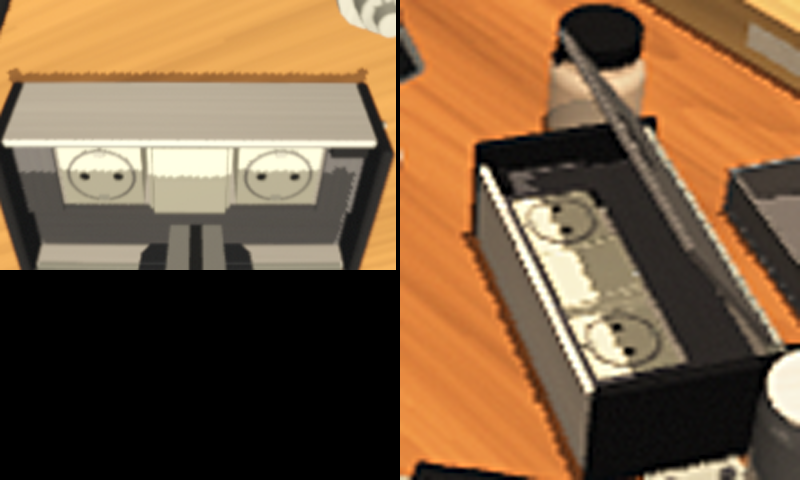

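The paddle's rear edge (crop row 213) now reaches past the socket edges (row 205), whereas before it was level with them. That suggests the rear is up, meaning ON. I'll check it against the projected geometry.

```bash
python3 - <<'E'
from h import *
p=bot.read_camera("wrist")
def r(f,z): return proj(p,H+B@np.array([-f,0,z])/1000)[0].round(1)
print("wall inner top (meas 191)",r(92,54)); 
for lab,sg in(("off",-1),("on",1)):
  for f in (83,39): print(lab,f,r(f,51+sg*(61-f)*.15))
print("flat rear z51",r(39,51))
E
```

```text
wall inner top (meas 191) [258.1 183.9]
off 83 [258.1 191.4]
off 39 [257.9 218.9]
on 83 [258.  186.9]
on 39 [257.9 223.4]
flat rear z51 [257.9 221.1]
```

```bash
python3 - <<'E'
from h import *
p=bot.read_camera("wrist"); g=cv2.cvtColor(p["color"],cv2.COLOR_RGB2GRAY); f=cv2.imread("pics/f.png",0)
for n,im,r0,cols,pad in (("before",f,155,(190,212,300,320),(240,256,272)),("now",g,186,(190,205,300,320),(238,254,270))):
  for c in cols+pad: print(n,c,im[r0:r0+50,c].tolist())
E
```

```text
before 190 [168, 169, 178, 222, 250, 252, 220, 170, 195, 237, 249, 249, 249, 249, 249, 249, 247, 236, 220, 200, 187, 152, 122, 117, 116, 115, 119, 125, 142, 163, 169, 172, 172, 173, 172, 172, 173, 173, 173, 174, 173, 162, 114, 79, 75, 76, 79, 76, 76, 77]
before 212 [170, 170, 178, 220, 249, 252, 221, 171, 194, 237, 228, 188, 191, 236, 248, 249, 249, 249, 249, 249, 248, 236, 197, 176, 173, 172, 173, 173, 173, 172, 172, 172, 172, 173, 173, 172, 163, 159, 142, 152, 169, 161, 121, 84, 74, 77, 78, 77, 76, 76]
before 300 [166, 167, 168, 185, 238, 251, 243, 192, 169, 229, 228, 187, 185, 235, 248, 250, 250, 250, 249, 249, 249, 248, 227, 190, 174, 173, 172, 172, 173, 172, 173, 172, 173, 173, 173, 172, 163, 154, 149, 150, 167, 167, 142, 96, 76, 76, 78, 78, 77, 78]
before 320 [164, 165, 166, 182, 231, 249, 244, 198, 164, 224, 246, 250, 250, 249, 248, 238, 219, 189, 176, 177, 189, 196, 179, 158, 152, 151, 142, 133, 124, 126, 138, 154, 167, 172, 172, 172, 173, 172, 172, 173, 172, 169, 150, 99, 75, 76, 78, 78, 77, 77]
before 240 [170, 170, 177, 217, 249, 252, 231, 174, 148, 167, 171, 174, 176, 179
[... 1726 characters left out ...]
252, 252, 252, 252, 252, 252, 252, 252, 252, 252, 252, 235, 199, 184, 182, 185, 187, 186, 187, 187, 187, 187, 187, 187, 187, 187, 187, 186, 186, 186, 184, 168, 113, 85, 82, 81, 83, 83, 82, 82, 82]
now 254 [218, 252, 253, 233, 188, 225, 251, 252, 252, 252, 252, 252, 252, 252, 252, 252, 252, 252, 252, 251, 222, 191, 182, 182, 186, 187, 187, 187, 187, 187, 187, 187, 186, 186, 186, 185, 186, 186, 186, 184, 168, 114, 86, 82, 83, 83, 82, 82, 89, 108]
now 270 [216, 252, 253, 233, 188, 222, 251, 252, 252, 252, 252, 252, 252, 252, 252, 252, 252, 252, 252, 249, 212, 186, 183, 182, 185, 186, 187, 186, 187, 186, 186, 186, 186, 186, 186, 186, 185, 186, 186, 184, 168, 114, 86, 82, 82, 82, 82, 82, 91, 115]
```

The switch is ON: the paddle's front face no longer shows, and the rear edge moved from level with the sockets to 5 px beyond them. Next I'll raise the hand, set it vertical and go over the outer face.

Request:
step_arm:
  deltas:
    - [-0.018,0,-0.041,0,0.1,0]
    - [-0.018,0,-0.041,0,0.2,0]
    - [-0.018,0,-0.041,0,0.3,0]
    - [-0.018,0,-0.041,0,0.412,0]
    - [-0.018,0,-0.041,0,0.412,0]

```text
clock: 10.22
position: [0.4888, 0.031, 0.2238]
ee_rot: [-0.64, -3.067, 0.0]
wrist_force: [-1.4, -1.0, 0.2]
width: 0.0002
gripper_force: 0.0
```

Request:
step_arm:
  deltas:
    - [-0.03,0,0,0,0,0]
    - [-0.065,0,0,0,0,0]
    - [-0.1,0,0,0,0,0]
    - [-0.126,0,0,0,0,0]
    - [-0.126,0,0,0,0,0]

```text
clock: 10.63
position: [0.605, -0.0196, 0.2229]
ee_rot: [-0.64, -3.072, 0.002]
wrist_force: [-0.7, 0.4, 0.2]
width: -0.0004
gripper_force: 0.0
```

```bash
python3 - <<'E'
from h import *
p=bot.read_camera("wrist")
s=bot.sense(); print(s["clock"],s["wrist_force"],"box",(B.T@(s["position"]-H)).round(4),R.from_rotvec(s["ee_rot"]).as_matrix().round(3))
print(toolvec(s,34,-1,140))
E
```

```text
10.6833 [ 0.73436158  0.21467706 -0.14563201] box [-0.0328 -0.0019  0.223 ] [[-0.917  0.399 -0.006]
 [ 0.399  0.917  0.001]
 [ 0.005 -0.002 -1.   ]]
[0.0007861  0.00100498 0.08301638]
```

Request:
step_arm:
  deltas:
    - [-0.005,0,0.02,0,0,0]
    - [-0.005,0,0.045,0,0,0]
    - [-0.005,0,0.065,0,0,0]
    - [-0.005,0,0.08,0,0,0]
    - [-0.005,0,0.085,0,0,0]

```text
clock: 11.1
position: [0.6037, -0.0187, 0.1364]
ee_rot: [-0.635, -3.067, 0.001]
wrist_force: [-1.0, -0.3, -0.3]
width: 0.0004
gripper_force: 0.0
```

Request:
step_arm:
  deltas:
    - [0,0,0.003,0,0,0]
    - [0,0,0.006,0,0,0]
    - [0,0,0.009,0,0,0]
    - [0,0,0.012,0,0,0]
    - [0,0,0.015,0,0,0]

```text
clock: 11.52
position: [0.6079, -0.0195, 0.1271]
ee_rot: [-0.638, -3.076, -0.001]
wrist_force: [-0.3, -0.1, 0.3]
width: 0.0001
gripper_force: 0.0
```

Request:
step_arm:
  deltas:
    - [0,0,0.003,0,0,0]
    - [0,0,0.006,0,0,0]
    - [0,0,0.009,0,0,0]
    - [0,0,0.012,0,0,0]
    - [0,0,0.015,0,0,0]

```text
clock: 11.93
position: [0.6076, -0.0195, 0.1114]
ee_rot: [-0.638, -3.075, -0.001]
wrist_force: [0.8, 0.7, 3.1]
width: -0.0002
gripper_force: 1.0
```

Contact is as expected, so I'll keep folding.

Request:
step_arm:
  deltas:
    - [0,0,0.003,0,0,0]
    - [0,0,0.006,0,0,0]
    - [0,0,0.009,0,0,0]
    - [0,0,0.012,0,0,0]
    - [0,0,0.015,0,0,0]

```text
clock: 12.35
position: [0.6072, -0.0194, 0.096]
ee_rot: [-0.637, -3.074, -0.001]
wrist_force: [1.0, -0.5, 2.9]
width: 0.0001
gripper_force: 1.2
```

Request:
step_arm:
  deltas:
    - [0,0,0.003,0,0,0]
    - [0,0,0.006,0,0,0]
    - [0,0,0.009,0,0,0]
    - [0,0,0.012,0,0,0]
    - [0,0,0.015,0,0,0]

```text
clock: 12.77
position: [0.6071, -0.0194, 0.081]
ee_rot: [-0.637, -3.074, -0.001]
wrist_force: [0.9, -0.1, 2.4]
width: 0.0003
gripper_force: 1.5
```

Request:
step_arm:
  deltas:
    - [0,0,0.002,0,0,0]
    - [0,0,0.004,0,0,0]
    - [0,0,0.006,0,0,0]
    - [0,0,0.008,0,0,0]
    - [0,0,0.01,0,0,0]

```text
clock: 13.18
position: [0.607, -0.0194, 0.071]
ee_rot: [-0.637, -3.074, -0.001]
wrist_force: [-2.9, 0.8, 4.0]
width: -0.0
gripper_force: 1.6
```

Request:
step_arm:
  deltas:
    - [0,0,0.001,0,0,0]
    - [0,0,0.002,0,0,0]
    - [0,0,0.003,0,0,0]
    - [0,0,0.004,0,0,0]
    - [0,0,0.005,0,0,0]

```text
clock: 13.6
position: [0.6071, -0.0194, 0.0662]
ee_rot: [-0.637, -3.074, -0.001]
wrist_force: [-2.7, 1.4, 3.8]
width: 0.0003
gripper_force: 1.9
```

Request:
step_arm:
  deltas:
    - [0,0,0.0005,0,0,0]
    - [0,0,0.001,0,0,0]
    - [0,0,0.0015,0,0,0]
    - [0,0,0.0015,0,0,0]

```text
clock: 13.93
position: [0.607, -0.0194, 0.0647]
ee_rot: [-0.637, -3.074, -0.001]
wrist_force: [-3.5, 0.9, 4.6]
width: 0.0002
gripper_force: 2.3
```

Request:
step_arm:
  deltas:
    - [0,0,0.0005,0,0,0]
    - [0,0,0.001,0,0,0]
    - [0,0,0.0015,0,0,0]
    - [0,0,0.0015,0,0,0]

```text
clock: 14.27
position: [0.607, -0.0194, 0.0641]
ee_rot: [-0.637, -3.073, -0.001]
wrist_force: [-6.1, 1.6, 9.3]
width: -0.0004
gripper_force: 4.8
```

Request:
step_arm:
  deltas:
    - [0,0,0.0005,0,0,0]
    - [0,0,0.001,0,0,0]
    - [0,0,0.001,0,0,0]
    - [0,0,0.001,0,0,0]

```text
clock: 14.6
position: [0.6071, -0.0193, 0.064]
ee_rot: [-0.637, -3.073, -0.0]
wrist_force: [-8.8, 2.5, 13.9]
width: -0.0
gripper_force: 7.1
```

Request:
step_arm:
  deltas:
    - [0,0,0.0005,0,0,0]
    - [0,0,0.001,0,0,0]
    - [0,0,0.001,0,0,0]
    - [0,0,0.001,0,0,0]

```text
clock: 14.93
position: [0.6071, -0.0193, 0.0639]
ee_rot: [-0.637, -3.073, -0.0]
wrist_force: [-11.3, 1.6, 18.4]
width: -0.0004
gripper_force: 9.4
```

Request:
step_arm:
  deltas:
    - [0,0,-0.002,0,0,0]
    - [0,0,-0.004,0,0,0]
    - [0,0,-0.006,0,0,0]
    - [0,0,-0.008,0,0,0]
    - [0,0,-0.01,0,0,0]

```text
clock: 15.35
position: [0.6073, -0.0196, 0.0708]
ee_rot: [-0.637, -3.074, -0.0]
wrist_force: [0.0, 0.3, 0.3]
width: 0.0004
gripper_force: 0.0
```

No contact force after release, so it looks latched. I'll retreat and check.

Request:
step_arm:
  deltas:
    - [0,0,-0.03,0,0,0]
    - [0,0,-0.07,0,0,0]
    - [0.02,0,-0.11,0,0,0]
    - [0.06,0,-0.14,0,0,0]
    - [0.08,0,-0.15,0,0,0]

```text
clock: 15.77
position: [0.535, 0.0122, 0.2254]
ee_rot: [0.638, 3.072, 0.002]
wrist_force: [0.5, 0.8, 0.7]
width: 0.0002
gripper_force: 0.0
```

Request:
step_arm:
  deltas:
    - [0.02,0,0,0,0,0]
    - [0.02,0,0,0,0,0]
    - [0.02,0,0,0,0,0]
    - [0.02,0,0,0,0,0]
    - [0.02,0,0,0,0,0]

```text
clock: 16.18
position: [0.5161, 0.0198, 0.2206]
ee_rot: [-0.638, -3.073, -0.0]
wrist_force: [-0.1, -0.8, -0.2]
width: -0.0001
gripper_force: 0.0
```

Request:
step_arm:
  deltas:
    - [0,0,0,0,0,0]
    - [0,0,0,0,0,0]
    - [0,0,0,0,0,0]
    - [0,0,0,0,0,0]
    - [0,0,0,0,0,0]

```text
clock: 16.6
position: [0.5159, 0.0201, 0.2213]
ee_rot: [-0.637, -3.074, -0.001]
wrist_force: [-0.3, -0.7, 0.1]
width: -0.0002
gripper_force: 0.0
```

```bash
python3 - <<'E'
from h import *
q=bot.read_camera("side");p=bot.read_camera("wrist")
c=np.hstack([cv2.resize(p["color"],(400,300)),cv2.resize(q["color"][135:270,200:380],(400,300))]); save(dict(color=c),"i")
E
```

```text
(no output)
```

View pics/i.png

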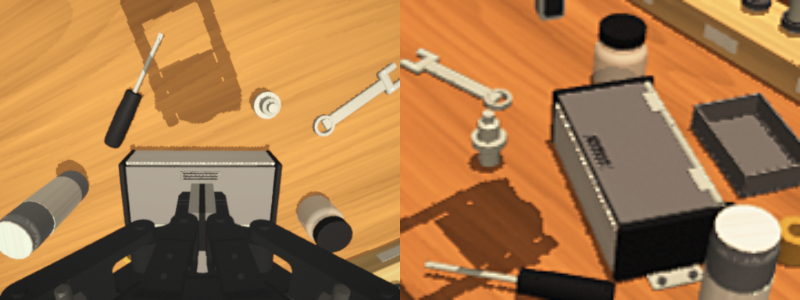

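The cover lies flat and shut in both views (pad at (597,150) on the right), over 1 s after release. The other things have not moved.

```bash
python3 -c "
from cell import bot
print(bot.close_job())"
```

```text
the job is handed in; nothing more can be done
None
```

I switched the bench power on and handed the job in at about 17 s: the cover popped open, the rocker is at ON, the cover is latched shut again, and nothing else on the bench moved.

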